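# Close the digestion vessels with their stacked lids

## Task

Take the two stacks of lids apart and close each of the four sample vessels with the lid of its own colour. Each lid must lie flat, same side up, and well centred so that it covers the whole mouth. Leave the vessels standing where they are, and do not disturb the beaker and the bottle.

Things in the scene. Friction and masses are not known exactly. Their poses are not given: they have to be found in the camera images.
- green_disc (a point): green plastic lid, a flat solid disc with upright knurled edge, 44 mm across and 18 mm thick, weighing about 60 g; at the start it lies roughly centred on top of one of the two large lids, either one. The point is the disc's centre, half-way up (9 mm above its underside); z is its axis, pointing up.
- red_disc (a point): red plastic lid, a flat solid disc with upright knurled edge, 44 mm across and 18 mm thick, weighing about 60 g; at the start it lies roughly centred on top of one of the two large lids, either one. The point is the disc's centre, half-way up (9 mm above its underside); z is its axis, pointing up.
- blue_disc (a point): blue plastic lid, a flat solid disc with upright knurled edge, 62 mm across and 18 mm thick, weighing about 110 g; at the start it lies on the bench under one of the two small lids, its outer ring showing. The point is the disc's centre, half-way up (9 mm above its underside); z is its axis, pointing up.
- yellow_disc (a point): yellow plastic lid, a flat solid disc with upright knurled edge, 62 mm across and 18 mm thick, weighing about 110 g; at the start it lies on the bench under one of the two small lids, its outer ring showing. The point is the disc's centre, half-way up (9 mm above its underside); z is its axis, pointing up.
- green_mouth (a point): mouth of the small green vessel: a loose, open white round cup with ribbed sides standing on a green foot disc (64 mm across, 8 mm thick), 60 mm high in all, 36 mm across outside, mouth 28 mm across, weighing about 250 g. The four vessels stand in any order in a row beyond the lids, at least 110 mm apart centre to centre. The point is the centre of the mouth, level with the flat rim, 60 mm above the bench; z points up.
- red_mouth (a point): mouth of the small red vessel: a loose, open white round cup with ribbed sides standing on a red foot disc (64 mm across, 8 mm thick), 60 mm high in all, 36 mm across outside, mouth 28 mm across, weighing about 250 g. The four vessels stand in any order in a row beyond the lids, at least 110 mm apart centre to centre. The point is the centre of the mouth, level with the flat rim, 60 mm above the bench; z points up.
- blue_mouth (a point): mouth of the large blue vessel: a loose, open white round cup with ribbed sides standing on a blue foot disc (78 mm across, 8 mm thick), 60 mm high in all, 52 mm across outside, mouth 44 mm across, weighing about 350 g. The four vessels stand in any order in a row beyond the lids, at least 110 mm apart centre to centre. The point is the centre of the mouth, level with the flat rim, 60 mm above the bench; z points up.
- yellow_mouth (a point): mouth of the large yellow vessel: a loose, open white round cup with ribbed sides standing on a yellow foot disc (78 mm across, 8 mm thick), 60 mm high in all, 52 mm across outside, mouth 44 mm across, weighing about 350 g. The four vessels stand in any order in a row beyond the lids, at least 110 mm apart centre to centre. The point is the centre of the mouth, level with the flat rim, 60 mm above the bench; z points up.
- beaker: glass beaker, 68 mm across, 90 mm high, standing to the left of the lids; not part of the job. Origin at the centre of its underside.
- bottle: white plastic bottle with orange cap, 60 mm across, 150 mm high, standing to the right of the lids; not part of the job. Origin at the centre of its underside.
Mind the look-alikes: they are no part of the job. There is more than one size of the part that bears green_disc; the job needs the smallest.

How it is judged (in metres and radians):
At the end, for the whole second after the job is handed in: Each lid rests flat (4.5 degrees), same side up, on the vessel of its colour, centred within 8 mm, its centre 6 to 12 mm above the rim, at rest; vessels upright (4.5 degrees), mouths within 50 mm of where they began; beaker and bottle within 30 mm of where they began (horizontal distance between green_disc and green_mouth below 0.008 m and z of green_disc in the frame of green_mouth between 0.006 and 0.012 m and angle between each of green_disc, green_mouth, red_disc, red_mouth, blue_disc, blue_mouth, yellow_disc, yellow_mouth's own z axis and vertical below 0.08 rad and distance of each of green_mouth, red_mouth, blue_mouth, yellow_mouth from where it was at the start of the episode below 0.05 m and linear speed of each of green_lid, red_lid, blue_lid, yellow_lid below 0.02 m/s and horizontal distance between red_disc and red_mouth below 0.008 m and z of red_disc in the frame of red_mouth between 0.006 and 0.012 m and horizontal distance between blue_disc and blue_mouth below 0.008 m and z of blue_disc in the frame of blue_mouth between 0.006 and 0.012 m and horizontal distance between yellow_disc and yellow_mouth below 0.008 m and z of yellow_disc in the frame of yellow_mouth between 0.006 and 0.012 m and distance of each of beaker, bottle from where it was at the start of the episode below 0.03 m); the robot touches nothing.
It fails at once if a vessel is tipped by more than 20 degrees (angle between any of green_mouth, red_mouth, blue_mouth, yellow_mouth's own z axis and vertical above 0.35 rad).
It fails at once if the beaker is pushed more than 30 mm or knocked over (distance of beaker from where it was at the start of the episode above 0.03 m or angle between beaker's own z axis and vertical above 0.35 rad).
It fails at once if the bottle is pushed more than 30 mm or knocked over (distance of bottle from where it was at the start of the episode above 0.03 m or angle between bottle's own z axis and vertical above 0.35 rad).
It also fails if it takes over 115 s, if anything falls off the work surface, if the arm or the gripper's body presses on something with over 40 N, if the wrist force passes 120 N, or if a joint passes its speed limit or range.

## Robot

A 6-joint arm with a two-finger parallel gripper is mounted at the origin on the work surface. World frame = base frame: x ahead of the robot, y to its left, z up, the work surface at z = 0. Lengths are in mm, angles in rad, forces in N, time in s.
With the tool pointing down it reaches from about 400 to 925 mm from the base axis. Payload 12.5 kg.
Tool frame: the origin (TCP) lies at the very end of the fingers, on their centre line; the grasp point (between the pads) lies env.grip_point_offset behind it (env.grip_point_offset is the distance from the TCP to the grasp point, in mm); y points along the fingers, z is the direction in which the jaws open and shut, and the axes are right-handed (so a half turn about y gives the same grasp; the last joint's range is limited). The gripper opens to 95 mm and grips with 3 to 60 N. Pads are 20 mm wide; open, the fingers measure 119 mm over their backs; the gripper's body (75 mm by 180 mm) begins 59 mm behind the grasp point.
Start: joints at [-1.262, 0.491, 1.559, -0, 1.092, -0.106], TCP at [251.903, -572.007, 214.661] pointing down, gripper open.
Joint ranges: [-3.1, 3.1], [-0.84, 2.19], [0.05, 2.79], [-1.13, 4.28], [0.06, 2.93], [-2.69, 2.69]. Speed limits (rad/s): [2.22, 2.22, 2.79, 3.14, 3.14, 3.14].

## Interface

Orientations are given as [roll, pitch, yaw] about the fixed x, y, z axes, in that order (R = Rz(yaw) Ry(pitch) Rx(roll)).
In Python, from cell import readout, read_camera, env, nets gives the robot as it stands.
- The arm moves only by the tool apply_moves, never from a script. Its argument "increments" is a list of rows, each a list of 3 entries, a list of its own where there are three numbers: the shift along the tool's x, y, z in cm, then the turn, a rotation vector about the tool's x, y, z in degrees, then the finger opening in cm, from 0 to 9.51. A call has exactly 5 rows; each row shifts and turns the pose as measured when the row begins, along the tool's axes as they then stand; what a row does not reach is not made up. A row lasts 1/8 s, in which the tool goes at most 62.5 mm and 10.7 degrees, less where a joint would pass 70% of its speed; a pose out of reach is approached as far as the arm can. A call with a gripper value outside its range is refused whole. The fingers move at their own pace and stop on an object; the grip force is fixed at half the most. Time passes only in rows, so rows that do not move let the fingers close, or fill a call up. It gives the time, the measured TCP pose, the force and the opening at its end, in the units of the state.
- readout.state(): the state, without advancing time (a new reading comes with each control period).
- read_camera(name): name is "side" or "top" or "wrist"; returns a dict with "img" (384x512x3 uint8, red, green, blue), "vfov" (degrees; the focal length in pixels is half the picture's height over the tangent of half this angle, whatever the lens; pixels are square), "cx", "cy" (the principal point, pixels), "rvec" (rotation vector, rad) and "tvec" (3), from world to camera coordinates, as OpenCV has them; the wrist camera has in their place "mount" (4x4, takes a point from camera to tool coordinates, whose origin is the TCP and whose axes are the tool frame's). Camera axes: x right, y down, z forward; pixel columns grow to the right and rows downward; lengths in mm; the calibration is good to about 2 mm. The wrist camera is an equidistant fisheye: a pixel r from the principal point sees the ray r / f radians off the axis. A picture is of the moment at which its call begins: read the wrist's pose just before it. There is no depth.
- env.job_done(): hands the job in, once; it reports no verdict.
Trained networks look in a picture, given as the dict that the camera call returned (one of the last four; its "shot" number tells which), for a name from the list of things; names that differ only in an ending like _2 or _b are one class to them, and where a whole thing is asked for, a point or a joint stands for the part that bears it (a point fixed in the world has none). Each returns a list of dicts, best first, with "confidence" (0 to 1); they miss things now and then, are a little off and sometimes report something else, mostly with a low value. They report only what shows in the picture. A call takes as long as a camera call. They do not tell look-alikes from the thing itself.
- nets.look_for(picture, thing): "point" ([x, y, z] in mm, in the coordinates of the camera as it stood for that picture, good to about 4 mm: the middle of the surface that is visible of it).
- nets.mark_of(picture, thing): "point" ([x, y, z] in mm, in the coordinates of the camera as it stood for that picture, good to about 4 mm: a listed point, or the origin of a listed thing).
The state is a dict: "t": time; "joints": joint angles; "qvel": joint speeds; "tau": joint torques, N m; "eef_pos": TCP position; "tcp_rot": TCP orientation; "ft_force": force on the tool from outside, world axes, zero at the start; "moment": the same for the moment, N m; "opening": opening from 0.0 (shut) to 1.0 (fully open).
Only numpy, scipy, OpenCV 4.12 (cv2) and the standard library are available. Lean on these libraries where they do the work, as an engineer would, in place of code of your own. Each camera call takes 0.05 s, during which the arm holds its last target. There are 200 camera calls.

## Working session

There is one attempt and no reset: what is moved stays moved. The work goes in short steps, Python scripts to look and compute and a tool call to move; the robot and the scene stay as the last step left them, time stands still between calls to the robot, and variables do not carry over. Pictures are saved under pics/ and viewed, about 12 in all and at most 16, crops included, and the job is handed in when it is done.

Besides the shell and the picture viewer there is one more tool, called in YAML: its name, and indented under it one key for each argument. apply_moves: Moves the arm, as the interface text tells. Its arguments: {"type":"object","properties":{"increments":{"type":"array"}},"required":["increments"]}

```bash
ls; mkdir -p pics
python3 - <<'E'
from cell import readout, read_camera, env, nets
import cv2
s=readout.state();print(s, env.grip_point_offset)
for n in("top","side"):
    p=read_camera(n);cv2.imwrite(f"pics/{n}0.png",p["img"][:,:,::-1]);print(n,{k:v for k,v in p.items() if k!="img"})
    for o in "green_disc red_disc blue_disc yellow_disc green_mouth red_mouth blue_mouth yellow_mouth beaker bottle".split():
        import numpy as np
        R=cv2.Rodrigues(np.array(p["rvec"],float))[0]
        print(o,[(np.round(R.T@(np.array(d["point"])-np.array(p["tvec"]).ravel())).tolist(),round(d["confidence"],2)) for d in nets.mark_of(p,o)])
E
```

```text
pics
{'t': 0.0, 'joints': array([-1.26162052e+00,  4.91549528e-01,  1.55946186e+00,  5.63682036e-06,
        1.09171538e+00, -1.05581949e-01]), 'qvel': array([-2.33969968e-04,  8.99730151e-05,  1.11068132e-03, -1.12893533e-03,
        7.18970968e-04, -6.45919087e-04]), 'tau': array([ 3.62259918e-03, -6.12631202e+01, -2.58180732e+01,  6.92927046e-02,
        4.83203516e-02, -8.61619469e-05]), 'eef_pos': array([ 251.80968094, -571.75077739,  214.06371497]), 'tcp_rot': array([-1.57192359e+00,  1.24490196e-04, -2.72683757e+00]), 'ft_force': array([ 0.433005  ,  1.28978455, -0.48109637]), 'moment': array([-0.00061954,  0.0086713 , -0.00780183]), 'opening': 0.9979329818157153} 18.8
top {'vfov': 43.28571640080992, 'cx': 258.47757498013556, 'cy': 196.24452921951612, 'rvec': array([ 2.14524901, -2.20225925,  0.15925454]), 'tvec': array([  -2.27974524,  465.77282881, 1056.58566862]), 'shot': 1}
green_disc [([444.0, -135.0, 29.0], 0.81), ([441.0, -8.0, 9.0], 0.81), ([313.0, -246.0, 15.0], 0.57)]
red_disc [([458.0, 172.0, 26.0], 0.64)]
blue_disc [([446.0, -135.0, 8.0], 0.79)]
yellow_disc [([459.
[... 284 characters left out ...]
1779710013676, 'cy': 187.38797360794433, 'rvec': array([ 0.65974847, -2.48090458,  1.32669998]), 'tvec': array([425.37519102, 179.34162945, 940.85634531]), 'shot': 2}
green_disc [([446.0, -138.0, 26.0], 0.75), ([441.0, -11.0, 12.0], 0.65), ([610.0, 227.0, 63.0], 0.5)]
red_disc [([461.0, 174.0, 29.0], 0.83)]
blue_disc [([442.0, -141.0, 11.0], 0.58)]
yellow_disc [([459.0, 173.0, 11.0], 0.75), ([460.0, 172.0, 29.0], 0.54)]
green_mouth [([643.0, -215.0, 61.0], 0.86)]
red_mouth [([622.0, 61.0, 61.0], 0.71)]
blue_mouth [([610.0, -93.0, 59.0], 0.63)]
yellow_mouth [([610.0, 229.0, 64.0], 0.78)]
beaker [([494.0, 342.0, -1.0], 0.77), ([446.0, -134.0, 26.0], 0.18)]
bottle [([493.0, -329.0, 1.0], 0.81)]
```

View pics/top0.png

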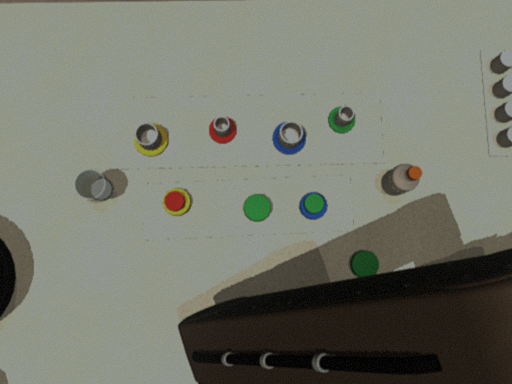

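View pics/side0.png

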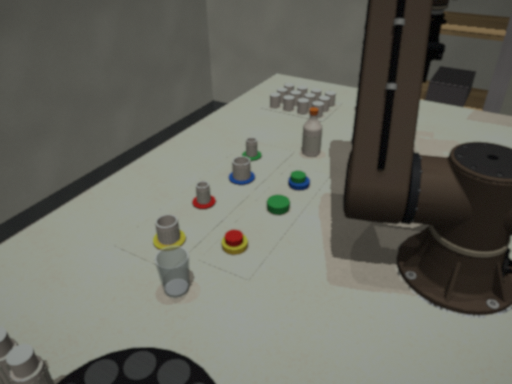

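Candidates for the green lid, all in top0: on the blue lid at px (314,203), small and on a stack; a lone disc at (257,207), larger; and a lone disc in shadow at (365,264). I choose (314,203). In the side view it is the one on the blue lid at (298,177). I'll square the tool to the world and move towards it.

apply_moves:
  increments:
    - [[0, 0, 0], [0, 8, 0], 9.5]
    - [[0, 0, 0], [0, 8, 0], 9.5]
    - [[0, 0, 0], [0, 8, 0], 9.5]
    - [[-1, 0, -6], [0, 0, 0], 9.5]
    - [[-1, 0, -6], [0, 0, 0], 9.5]

```text
t: 1.72
eef_pos: [273.6, -452.4, 213.4]
tcp_rot: [-1.57, 0.0, 3.12]
ft_force: [0.5, 0.3, -0.5]
opening: 0.999
```

apply_moves:
  increments:
    - [[-2.5, 0, -5.5], [0, 0, 0], 9.5]
    - [[-2.5, 0, -5.5], [0, 0, 0], 9.5]
    - [[-2.5, 0, -5.5], [0, 0, 0], 9.5]
    - [[-2.5, 0, -5.5], [0, 0, 0], 9.5]
    - [[-2.5, 0, -5.5], [0, 0, 0], 9.5]

```text
t: 2.35
eef_pos: [406.9, -172.0, 214.4]
tcp_rot: [-1.568, 0.003, 3.116]
ft_force: [0.2, 0.2, -0.4]
opening: 1.0
```

```bash
cat > h.py <<'E'
from cell import readout, read_camera, env, nets
import cv2, numpy as np
from scipy.spatial.transform import Rotation as Ro
def pose():
    s=readout.state();return np.array(s["eef_pos"]),Ro.from_euler("xyz",s["tcp_rot"]).as_matrix(),s
def wrist():
    P,R,s=pose();p=read_camera("wrist");M=np.array(p["mount"])
    return p,R@M[:3,:3],P+R@M[:3,3]
def ray(p,Rc,u,v):
    f=192/np.tan(np.radians(p["vfov"]/2));d=np.array([u-p["cx"],v-p["cy"]]);r=np.hypot(*d);a=r/f
    return Rc@np.r_[np.sin(a)*d/max(r,1e-9),np.cos(a)]
def at(p,Rc,c,u,v,z):
    d=ray(p,Rc,u,v);return c+d*(z-c[2])/d[2]
def proj(p,Rc,c,X):
    q=Rc.T@(np.array(X,float)-c);f=192/np.tan(np.radians(p["vfov"]/2));n=np.hypot(q[0],q[1])
    return np.array([p["cx"],p["cy"]])+f*np.arctan2(n,q[2])*q[:2]/n
def to(X):
    P,R,s=pose();print("t",round(s["t"],2),"P",P.round(1),"rot",np.array(s["tcp_rot"]).round(3),"need cm",(R.T@(np.array(X)-P)/10).round(2),"F",s["ft_force"].round(1),"op",round(s["opening"]*95.1,1))
E
python3 - <<'E'
from h import *
to([445,-136,150])
p,Rc,c=wrist();cv2.imwrite("pics/w1.png",p["img"][:,:,::-1]);print(c,Rc,p["vfov"],p["cx"],p["cy"])
for o in "green_disc red_disc blue_disc yellow_disc green_mouth red_mouth blue_mouth yellow_mouth".split():
    print(o,[((Rc@np.array(d["point"])+c).round().tolist(),round(d["confidence"],2)) for d in nets.mark_of(p,o)])
E
```

```text
t 2.35 P [ 406.9 -172.   214.4] rot [-1.568e+00  3.000e-03  3.116e+00] need cm [-3.7   6.44 -3.71] F [ 0.2  0.2 -0.4] op 95.1
[ 485.81274895 -174.0473474   384.84085116] [[-0.02612952 -0.96050177 -0.27704441]
 [-0.99965443  0.02590271  0.00447903]
 [ 0.00287408  0.2770657  -0.96084668]] 65.70646984690485 256.17821157920537 192.10072895419876
green_disc [([313.0, -251.0, 15.0], 0.94), ([449.0, -140.0, 25.0], 0.86), ([441.0, -14.0, 13.0], 0.74)]
red_disc []
blue_disc [([442.0, -141.0, 9.0], 0.76)]
yellow_disc [([466.0, 168.0, 7.0], 0.73)]
green_mouth []
red_mouth [([629.0, 63.0, 58.0], 0.58)]
blue_mouth [([606.0, -92.0, 58.0], 0.82)]
yellow_mouth []
```

View pics/w1.png

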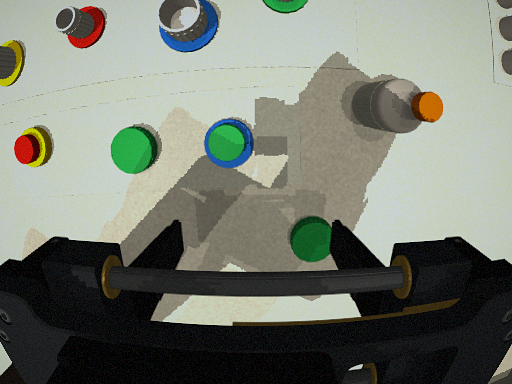

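The wrist view shows the green-on-blue stack at px (227,142) and the larger lone green disc at (134,149). The third green disc, at (313,240), is darker and also larger. Red-on-yellow is at (28,148). I'll write a silhouette fit to get precise positions.

```bash
cat >> h.py <<'E'
from scipy.optimize import minimize
HUE={"green":(45,75),"red":(-8,8),"blue":(100,125),"yellow":(22,34)}
def stat(n,img=None):
    p=read_camera(n) if img is None else img
    R=cv2.Rodrigues(np.array(p["rvec"],float))[0];return p,R.T,-R.T@np.array(p["tvec"],float).ravel()
def pr(p,Rc,c,X):
    X=np.atleast_2d(X);q=(X-c)@Rc;f=192/np.tan(np.radians(p["vfov"]/2))
    if "mount" in p:
        n=np.hypot(q[:,0],q[:,1]);k=f*np.arctan2(n,q[:,2])/n
    else: k=f/q[:,2]
    return np.c_[p["cx"]+k*q[:,0],p["cy"]+k*q[:,1]]
T=np.linspace(0,2*np.pi,48)
def cyl(x,y,r,z0,z1):
    return np.vstack([np.c_[x+r*np.cos(T),y+r*np.sin(T),0*T+z] for z in(z0,z1)])
def fit(cam,col,x0,parts,hole=None,S=4,pad=25):
    """IoU fit of coloured cylinder (r,z0,z1), hole = cylinders hiding/overlying it (pixels ignored)"""
    p,Rc,c=cam;hsv=cv2.cvtColor(p["img"],cv2.COLOR_RGB2HSV).astype(int);h=hsv[...,0].copy();a,b=HUE[col]
    if a<0:h=np.where(h>90,h-180,h)
    m=((h>=a)&(h<=b)&(hsv[...,1]>110)&(hsv[...,2]>25)).astype(np.uint8)
    u=pr(p,Rc,c,cyl(*x0,*parts));lo=np.maximum(u.min(0)-pad,0).astype(int);hi=np.minimum(u.max(0)+pad,[512,384]).astype(int)
    m=m[lo[1]:hi[1],lo[0]:hi[0]];n,l,st,_=cv2.connectedComponentsWithStats(m)
    M=cv2.resize(m*255,None,fx=S,fy=S,interpolation=cv2.INTER_LINEAR)>127
    def ras(x,y,q):
        w=((pr(p,Rc,c,cyl(x,y,*q))-lo+.5)*S-.5);I=np.zeros(M.shape,np.uint8)
        cv2.fillConvexPoly(I,cv2.convexHull(w.astype(np.float32)).round().astype(np.int32),1);return I>0
    def cost(v):
        A=ras(*v,parts);k=np.ones_like(A)
        for q in hole or []:k&=~ras(*v,q)
        A=A&k;B=M&k if hole and hole[0][0]!="x" else M
        return -(A&M).sum()/max(1,(A|M).sum())
    r=minimize(cost,x0,method="Nelder-Mead",options=dict(initial_simplex=np.array(x0)+[[-6,-6],[8,-4],[0,9]],xatol=.1,fatol=1e-4))
    return r.x.round(1),round(-r.fun,3)
OB={"green":("lid",(446,-137),(22,18,36),None),"red":("lid",(460,172),(22,18,36),None),
"blue":("lid",(444,-137),(31,0,18),[(24,18,36)]),"yellow":("lid",(460,171),(31,0,18),[(24,18,36)])}
VE={"green":((645,-215),(32,0,8),[(18,8,60)]),"red":((626,62),(32,0,8),[(18,8,60)]),"blue":((606,-91),(39,0,8),[(26,8,60)]),"yellow":((610,228),(39,0,8),[(26,8,60)])}
E
python3 - <<'E'
from h import *
cams={"wrist":wrist(),"top":stat("top"),"side":stat("side")}
im=cv2.imread("pics/top0.png")[:,:,::-1]
cams["top0"]=stat("top",dict(cams["top"][0],img=np.ascontiguousarray(im)))
for k,cam in cams.items():
    for o,(a,x,q,h) in OB.items():
        print(k,"lid",o,*fit(cam,o,x,q,h))
    for o,(x,q,h) in VE.items():
        try: print(k,"ves",o,*fit(cam,o,x,q,h))
        except Exception as e: print(k,o,e)
E
```

```text
wrist lid green [ 447.2 -138.4] 0.933
wrist lid red [460.6 173.8] 0.907
wrist lid blue [ 444.5 -138.7] 0.615
wrist lid yellow [460.6 173.4] 0.803
wrist ves green [ 646.6 -215.3] 0.956
wrist ves red [627.5  65.1] 0.915
wrist ves blue [605.4 -89.7] 0.913
wrist ves yellow [608.1 231.3] 0.92
top lid green [ 452.2 -113. ] 0.118
top lid red [459.4 173.1] 0.845
top lid blue [ 444.3 -140.2] 0.38
top lid yellow [460.8 171.3] 0.637
top ves green [ 646.8 -216. ] 0.761
top ves red [628.1  65.3] 0.862
top ves blue [605.6 -90. ] 0.792
top ves yellow [608.4 230.9] 0.872
side lid green [ 447.9 -144. ] 0.308
side lid red [462.2 169.3] 0.582
side lid blue [ 448.1 -143.7] 0.714
side lid yellow [462.6 167.1] 0.75
side ves green [ 649.7 -221.5] 0.264
side ves red [629.5  60.3] 0.587
side ves blue [605.6 -95. ] 0.594
side ves yellow [610.8 225.9] 0.552
top0 lid green [ 447.4 -137.2] 0.888
top0 lid red [459.4 173.1] 0.845
top0 lid blue [ 445.9 -139.2] 0.556
top0 lid yellow [460.8 170.9] 0.629
top0 ves green [ 646.4 -215.4] 0.767
top0 ves red [628.2  65.1] 0.865
top0 ves blue [605.6 -90.2] 0.793
top0 ves yellow [608.7 230.9] 0.868
```

apply_moves:
  increments:
    - [[0, 0, 0], [0, -1.5, 0], 9.5]
    - [[-2, 5, -1.7], [0, 0, 0], 9.5]
    - [[-2, 5, -1.7], [0, 0, 0], 9.5]
    - [[0, 4, 0], [0, 0, 0], 9.5]
    - [[0, 0, 0], [0, 0, 0], 9.5]

```text
t: 3.58
eef_pos: [448.5, -142.0, 71.5]
tcp_rot: [-1.567, 0.006, -3.139]
ft_force: [-0.4, 0.6, 0.3]
opening: 0.998
```

Run:
```python
from h import *
to([447.3,-138,22])
cam=wrist();cv2.imwrite("pics/w2.png",cam[0]["img"][:,:,::-1])
for o in("green","blue"):a,x,q,h=OB[o];print(o,fit(cam,o,x,q,h,S=2))
```

```text
t 3.58 P [ 448.5 -142.    71.5] rot [-1.567  0.006 -3.139] need cm [ 0.15  4.95 -0.42] F [-0.4  0.6  0.3] op 94.9
green (array([ 446.1, -138. ]), np.float64(0.922))
blue (array([ 442.8, -138.4]), np.float64(0.671))
```

View pics/w2.png

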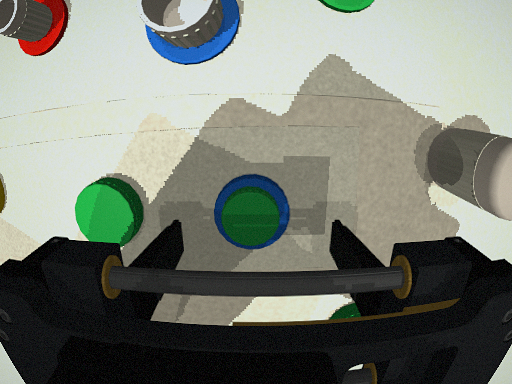

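This close view confirms the choice: the small green lid sits on the blue lid, centred between the fingers at px (251,217). Descending and gripping.

apply_moves:
  increments:
    - [[0.15, 2.5, -0.4], [0, 0, 0], 9.5]
    - [[0, 2.4, 0], [0, 0, 0], 9.5]
    - [[0, 0, 0], [0, 0, 0], 9.5]
    - [[0, 0, 0], [0, 0, 0], 4]
    - [[0, 0, 0], [0, 0, 0], 4]

```text
t: 4.25
eef_pos: [452.0, -141.5, 31.4]
tcp_rot: [-1.56, 0.019, -3.14]
ft_force: [-0.0, 0.2, -0.6]
opening: 0.845
```

apply_moves:
  increments:
    - [[0, 0, 0], [0, 0, 0], 4]
    - [[0, 0, 0], [0, 0, 0], 4]
    - [[0, 0, 0], [0, 0, 0], 4]
    - [[0, 0, 0], [0, 0, 0], 4]
    - [[0, 0, 0], [0, 0, 0], 4]

```text
t: 4.88
eef_pos: [452.4, -141.7, 32.8]
tcp_rot: [-1.559, 0.021, -3.14]
ft_force: [0.5, 0.3, 1.1]
opening: 0.446
```

Run:
```python
from h import *
to([446.7,-138,22]);s=readout.state();print(s["joints"].round(3),s["tau"].round(1),s["qvel"].round(3))
```

```text
t 4.88 P [ 452.4 -141.7   32.8] rot [-1.559  0.021 -3.14 ] need cm [ 0.59  1.06 -0.39] F [0.5 0.3 1.1] op 42.4
[-0.442  0.569  2.105 -0.003  0.443  1.13 ] [ -0.  -51.1 -11.    0.   -0.1  -0. ] [ 0.     0.001 -0.002 -0.    -0.    -0.   ]
```

```bash
cat >> h.py <<'E'
def to(X,yaw=np.pi):
    P,R,s=pose();Rt=Ro.from_euler("xyz",[-np.pi/2,0,yaw]).as_matrix()
    print("t",round(s["t"],2),"P",P.round(1),"need cm",(R.T@(np.array(X)-P)/10).round(2),"turn",np.degrees(Ro.from_matrix(R.T@Rt).as_rotvec()).round(2),"F",s["ft_force"].round(1),"op",round(s["opening"]*95.1,1))
E
python3 -c "
from h import *
to([446.7,-138,22])"
```

```text
t 4.88 P [ 452.4 -141.7   32.8] need cm [ 0.59  1.06 -0.39] turn [-0.66  0.1  -1.2 ] F [0.5 0.3 1.1] op 42.4
```

apply_moves:
  increments:
    - [[0, 0, 0], [0, 0, 0], 9.5]
    - [[0, 0, 0], [0, 0, 0], 9.5]
    - [[0, 0, 0], [0, 0, 0], 9.5]
    - [[0, 0, 0], [0, 0, 0], 9.5]
    - [[0, 0, 0], [0, 0, 0], 9.5]

```text
t: 5.5
eef_pos: [452.3, -141.7, 32.6]
tcp_rot: [-1.559, 0.021, -3.14]
ft_force: [-0.4, -0.8, 0.3]
opening: 0.915
```

```bash
python3 -c "
from h import *
to([446.7,-138,22])"
```

```text
t 5.5 P [ 452.3 -141.7   32.6] need cm [ 0.58  1.04 -0.38] turn [-0.65  0.1  -1.18] F [-0.4 -0.8  0.3] op 87.0
```

apply_moves:
  increments:
    - [[0.6, 1.05, -0.38], [-0.65, 0, -1.2], 9.5]
    - [[0, 0, 0], [0, 0, 0], 9.5]
    - [[0, 0, 0], [0, 0, 0], 9.5]
    - [[0, 0, 0], [0, 0, 0], 9.5]
    - [[0, 0, 0], [0, 0, 0], 9.5]

```text
t: 6.12
eef_pos: [446.0, -137.7, 21.0]
tcp_rot: [-1.572, -0.002, -3.14]
ft_force: [0.6, 0.5, -0.3]
opening: 1.001
```

```bash
python3 -c "
from h import *
to([446.7,-138,22])"
```

```text
t 6.12 P [ 446.  -137.7   21. ] need cm [-0.07 -0.1   0.03] turn [0.05 0.1  0.13] F [ 0.6  0.5 -0.3] op 95.2
```

apply_moves:
  increments:
    - [[0, 0, 0], [0, 0, 0], 3.5]
    - [[0, 0, 0], [0, 0, 0], 3.5]
    - [[0, 0, 0], [0, 0, 0], 3.5]
    - [[0, 0, 0], [0, 0, 0], 3.5]
    - [[0, 0, 0], [0, 0, 0], 3.5]

```text
t: 6.75
eef_pos: [446.1, -137.8, 21.2]
tcp_rot: [-1.571, -0.002, -3.14]
ft_force: [0.1, 0.1, 0.6]
opening: 0.533
```

apply_moves:
  increments:
    - [[0, 0, 0], [0, 0, 0], 3.5]
    - [[0, 0, 0], [0, 0, 0], 3.5]
    - [[0, -1, 0], [0, 0, 0], 3.5]
    - [[0, -4, 0], [0, 0, 0], 3.5]
    - [[0, -4, 0], [0, 0, 0], 3.5]

```text
t: 7.38
eef_pos: [445.1, -137.4, 112.4]
tcp_rot: [-1.574, -0.007, -3.14]
ft_force: [0.3, -0.1, -0.7]
opening: 0.458
```

Run:
```python
from h import *
to([646.5,-215.4,105])
cam=wrist();cv2.imwrite("pics/w3.png",cam[0]["img"][:,:,::-1])
for o in ("blue","green"):
    x,q,h=VE[o];print("ves",o,*fit(cam,o,x,q,h))
a,x,q,h=OB["blue"];print("bluelid",fit(cam,"blue",x,q,None))
```

```text
t 7.38 P [ 445.1 -137.4  112.4] need cm [-20.13   0.57   7.84] turn [0.18 0.09 0.4 ] F [ 0.3 -0.1 -0.7] op 43.5
ves blue [605.  -89.9] 0.927
ves green [ 646.3 -215.9] 0.951
bluelid (array([ 443.4, -138.9]), np.float64(0.725))
```

View pics/w3.png

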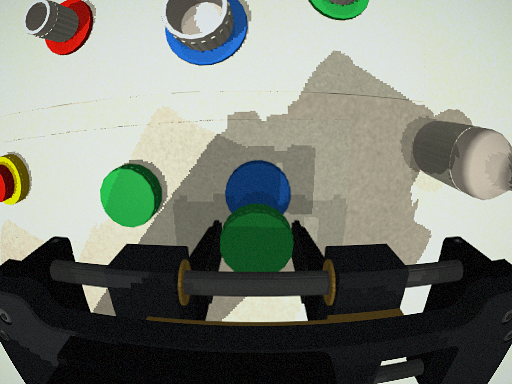

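The green lid is held (px 257,240), with the blue lid below it. Next I measure the held lid's offset and carry it over the green vessel.

apply_moves:
  increments:
    - [[-4.5, -0.2, 1.7], [0, 0, 0], 3.5]
    - [[-4.5, 0, 1.7], [0, 0, 0], 3.5]
    - [[-4.5, 0, 1.7], [0, 0, 0], 3.5]
    - [[-4.5, 0, 1.7], [0, 0, 0], 3.5]
    - [[0, 0, 0], [0, 0, 0], 3.5]

```text
t: 8.05
eef_pos: [631.8, -207.3, 123.8]
tcp_rot: [-1.569, 0.003, -3.14]
ft_force: [-1.0, 1.0, -0.7]
opening: 0.458
```

```bash
cat >> h.py <<'E'
def held(col,r,dz,cam):
    P,R,s=pose();x,i=fit(cam,col,tuple(P[:2]),(r,P[2]+dz,P[2]+dz+18))
    print("held",col,"offset",(x-P[:2]).round(1),i);return x-P[:2]
E
python3 - <<'E'
from h import *
cam=wrist()
to([646.5,-215.4,64])
held("green",22,-3.2,cam)
for o in ("blue","green"):
    x,q,h=VE[o];print("ves",o,*fit(cam,o,x,q,h))
E
```

```text
t 8.1 P [ 630.3 -206.6  123.7] need cm [-1.61  5.97  0.87] turn [-0.05  0.12 -0.1 ] F [-0.7  0.2 -0.1] op 43.2
held green offset [ 2.1 -1.2] 0.859
ves blue [603.7 -89.1] 0.907
ves green [ 644.8 -215.1] 0.466
```

apply_moves:
  increments:
    - [[-1.4, 2, 0.8], [0, 0, 0], 3.5]
    - [[0, 2, 0], [0, 0, 0], 3.5]
    - [[0, 0, 0], [0, 0, 0], 3.5]
    - [[0, 0, 0], [0, 0, 0], 3.5]
    - [[0, 0, 0], [0, 0, 0], 3.5]

```text
t: 8.72
eef_pos: [641.2, -213.0, 84.4]
tcp_rot: [-1.571, 0.0, -3.139]
ft_force: [-0.6, 0.0, -1.3]
opening: 0.456
```

```bash
python3 -c "
from h import *
to([645.3,-215.3,64])"
```

```text
t 8.72 P [ 641.2 -213.    84.4] need cm [-0.41  2.04  0.23] turn [-0.01  0.13 -0.01] F [-0.6  0.  -1.3] op 43.3
```

apply_moves:
  increments:
    - [[-0.4, 0.9, 0.2], [0, 0, 0], 3.5]
    - [[0, 0.5, 0], [0, 0, 0], 3.5]
    - [[0, 0, 0], [0, 0, 0], 3.5]
    - [[0, 0, 0], [0, 0, 0], 3.5]
    - [[0, 0, 0], [0, 0, 0], 3.5]

```text
t: 9.35
eef_pos: [645.7, -215.1, 70.2]
tcp_rot: [-1.57, 0.001, -3.139]
ft_force: [0.6, -0.2, -0.7]
opening: 0.453
```

```bash
python3 -c "
from h import *
to([645.3,-215.3,64])"
```

```text
t 9.35 P [ 645.7 -215.1   70.2] need cm [0.04 0.62 0.02] turn [-0.04  0.14 -0.07] F [ 0.6 -0.2 -0.7] op 43.0
```

apply_moves:
  increments:
    - [[0, 0.4, 0], [0, 0, 0], 3.5]
    - [[0, 0.2, 0], [0, 0, 0], 3.5]
    - [[0, 0, 0], [0, 0, 0], 3.5]
    - [[0, 0, 0], [0, 0, 0], 3.5]
    - [[0, 0, 0], [0, 0, 0], 3.5]

```text
t: 9.98
eef_pos: [645.7, -215.2, 64.0]
tcp_rot: [-1.57, 0.002, -3.139]
ft_force: [-0.3, -0.2, 0.3]
opening: 0.458
```

```bash
python3 -c "
from h import *
to([645.3,-215.3,64])"
```

```text
t 9.97 P [ 645.7 -215.2   64. ] need cm [0.04 0.   0.01] turn [-0.04  0.14 -0.09] F [-0.3 -0.2  0.3] op 43.5
```

Down 1 mm more, open, then rise.

apply_moves:
  increments:
    - [[0, 0.1, 0], [0, 0, 0], 3.5]
    - [[0, 0, 0], [0, 0, 0], 7]
    - [[0, 0, 0], [0, 0, 0], 7]
    - [[0, 0, 0], [0, 0, 0], 7]
    - [[0, 0, 0], [0, 0, 0], 7]

```text
t: 10.6
eef_pos: [645.9, -215.2, 63.2]
tcp_rot: [-1.57, 0.002, -3.139]
ft_force: [0.2, 0.1, 0.2]
opening: 0.731
```

apply_moves:
  increments:
    - [[0, -3, 0], [0, 0, 0], 7]
    - [[0, -4, 0], [0, 0, 0], 7]
    - [[4.5, -1, -1.7], [0, 0, 0], 9.5]
    - [[4.5, 0, -1.7], [0, 0, 0], 9.5]
    - [[0, 0, 0], [0, 0, 0], 9.5]

```text
t: 11.22
eef_pos: [553.1, -180.4, 144.9]
tcp_rot: [-1.57, 0.002, -3.139]
ft_force: [0.2, -0.9, 0.4]
opening: 0.975
```

Run:
```python
from h import *
cam=wrist();cv2.imwrite("pics/w4.png",cam[0]["img"][:,:,::-1])
to([445,-139,50])
print("green lid",fit(cam,"green",(646,-215),(22,60,78)))
print("blue lid",fit(cam,"blue",(445,-139),(31,0,18)))
x,q,h=VE["blue"];print("ves",*fit(cam,"blue",x,q,h))
```

```text
t 11.28 P [ 554.7 -181.2  145.1] need cm [10.99  9.47 -4.26] turn [-0.09  0.13 -0.18] F [1.2 0.4 0.7] op 93.8
green lid (array([ 643.1, -207.3]), np.float64(0.744))
blue lid (array([ 442.7, -138.7]), np.float64(0.455))
ves [603.9 -89.5] 0.909
```

View pics/w4.png

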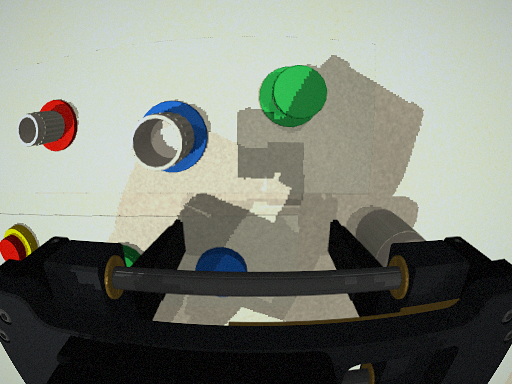

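The green lid is on its vessel, at px (300,93), and looks centred; I'll check it numerically. Back to the blue lid.

apply_moves:
  increments:
    - [[5, 2.5, -2], [0, 0, 0], 9.5]
    - [[5, 3, -2], [0, 0, 0], 9.5]
    - [[0, 2.5, 0], [0, 0, 0], 9.5]
    - [[0, 0, 0], [0, 0, 0], 9.5]
    - [[0, 0, 0], [0, 0, 0], 9.5]

```text
t: 11.9
eef_pos: [457.8, -143.1, 63.4]
tcp_rot: [-1.567, 0.009, -3.14]
ft_force: [-0.2, -0.7, -0.6]
opening: 1.002
```

Run:
```python
from h import *
to([444.5,-138.8,3.5])
cam=wrist()
print("blue lid",fit(cam,"blue",(445,-139),(31,0,18)))
```

```text
t 11.9 P [ 457.8 -143.1   63.4] need cm [ 1.38  5.98 -0.46] turn [-0.24  0.11 -0.51] F [-0.2 -0.7 -0.6] op 95.3
blue lid (array([ 443.1, -138.7]), np.float64(0.951))
```

apply_moves:
  increments:
    - [[1.4, 2, -0.4], [0, 0, -0.5], 9.5]
    - [[0, 2, 0], [0, 0, 0], 9.5]
    - [[0, 0, 0], [0, 0, 0], 9.5]
    - [[0, 0, 0], [0, 0, 0], 9.5]
    - [[0, 0, 0], [0, 0, 0], 9.5]

```text
t: 12.58
eef_pos: [448.1, -141.2, 26.4]
tcp_rot: [-1.563, 0.008, -3.139]
ft_force: [-0.6, -1.0, 0.7]
opening: 1.001
```

```bash
python3 -c "
from h import *
to([443.7,-138.7,3.5])"
```

```text
t 12.57 P [ 448.1 -141.2   26.4] need cm [ 0.46  2.29 -0.27] turn [-0.46  0.13 -0.46] F [-0.6 -1.   0.7] op 95.2
```

apply_moves:
  increments:
    - [[0.45, 1, -0.25], [-0.4, 0, -0.4], 9.5]
    - [[0, 0.9, 0], [0, 0, 0], 9.5]
    - [[0, 0, 0], [0, 0, 0], 9.5]
    - [[0, 0, 0], [0, 0, 0], 9.5]
    - [[0, 0, 0], [0, 0, 0], 9.5]

```text
t: 13.2
eef_pos: [443.7, -138.7, 6.6]
tcp_rot: [-1.57, 0.001, -3.139]
ft_force: [-0.2, 0.1, -0.5]
opening: 0.999
```

```bash
python3 -c "
from h import *
to([443.7,-138.7,3.5])"
```

```text
t 13.2 P [ 443.7 -138.7    6.6] need cm [-0.    0.31 -0.  ] turn [-0.05  0.13 -0.07] F [-0.2  0.1 -0.5] op 95.0
```

apply_moves:
  increments:
    - [[0, 0.2, 0], [0, 0, 0], 9.5]
    - [[0, 0, 0], [0, 0, 0], 9.5]
    - [[0, 0, 0], [0, 0, 0], 5.5]
    - [[0, 0, 0], [0, 0, 0], 5.5]
    - [[0, 0, 0], [0, 0, 0], 5.5]

```text
t: 13.82
eef_pos: [443.9, -138.8, 4.8]
tcp_rot: [-1.57, 0.002, -3.139]
ft_force: [-0.7, -1.0, 0.3]
opening: 0.74
```

apply_moves:
  increments:
    - [[0, 0, 0], [0, 0, 0], 5.5]
    - [[0, 0, 0], [0, 0, 0], 5.5]
    - [[0, 0, 0], [0, 0, 0], 5.5]
    - [[0, 0, 0], [0, 0, 0], 5.5]
    - [[0, 0, 0], [0, 0, 0], 5.5]

```text
t: 14.45
eef_pos: [443.9, -138.8, 4.8]
tcp_rot: [-1.57, 0.002, -3.139]
ft_force: [0.9, -0.5, -1.0]
opening: 0.647
```

```bash
python3 -c "
from h import *
to([443.7,-138.7,3.5])"
```

```text
t 14.45 P [ 443.9 -138.8    4.8] need cm [ 0.02  0.13 -0.01] turn [-0.07  0.13 -0.1 ] F [ 0.9 -0.5 -1. ] op 61.5
```

apply_moves:
  increments:
    - [[0, -2, 0], [0, 0, 0], 5.5]
    - [[0, -4, 0], [0, 0, 0], 5.5]
    - [[0, -4, 0], [0, 0, 0], 5.5]
    - [[-4, 0, -1.2], [0, 0, 0], 5.5]
    - [[-4, 0, -1.2], [0, 0, 0], 5.5]

```text
t: 15.08
eef_pos: [523.3, -114.4, 108.1]
tcp_rot: [-1.571, -0.0, 3.141]
ft_force: [0.6, -1.0, -1.8]
opening: 0.643
```

apply_moves:
  increments:
    - [[-3, 0, -1.2], [0, 0, 0], 5.5]
    - [[-3, 0, -0.6], [0, 0, 0], 5.5]
    - [[0, 0, 0], [0, 0, 0], 5.5]
    - [[0, 0, 0], [0, 0, 0], 5.5]
    - [[0, 0, 0], [0, 0, 0], 5.5]

```text
t: 15.7
eef_pos: [585.1, -94.8, 107.2]
tcp_rot: [-1.571, -0.002, -3.141]
ft_force: [-0.5, 0.5, -0.9]
opening: 0.647
```

Run:
```python
from h import *
cam=wrist()
to([605.3,-90,65])
held("blue",31,-4.6,cam)
x,q,h=VE["blue"];print("ves",*fit(cam,"blue",x,q,h))
```

```text
t 15.75 P [585.  -94.8 107.2] need cm [-2.04  4.22 -0.48] turn [0.02 0.05 0.11] F [-0.6 -0.2 -1.2] op 61.2
held blue offset [-0.5 -0.4] 0.793
ves [603.6 -90. ] 0.316
```

apply_moves:
  increments:
    - [[-2, 1, -0.45], [0, 0, 0], 5.5]
    - [[0, 1.3, 0], [0, 0, 0], 5.5]
    - [[0, 0, 0], [0, 0, 0], 5.5]
    - [[0, 0, 0], [0, 0, 0], 5.5]
    - [[0, 0, 0], [0, 0, 0], 5.5]

```text
t: 16.38
eef_pos: [602.7, -91.3, 84.1]
tcp_rot: [-1.571, -0.003, 3.141]
ft_force: [1.0, -0.2, -1.8]
opening: 0.648
```

```bash
python3 -c "
from h import *
to([605.2,-90,65])"
```

```text
t 16.38 P [602.7 -91.3  84.1] need cm [-0.25  1.91 -0.13] turn [ 0.03 -0.05  0.17] F [ 1.  -0.2 -1.8] op 61.6
```

apply_moves:
  increments:
    - [[-0.25, 0.6, -0.13], [0, 0, 0], 5.5]
    - [[0, 0.6, 0], [0, 0, 0], 5.5]
    - [[0, 0.4, 0], [0, 0, 0], 5.5]
    - [[0, 0, 0], [0, 0, 0], 5.5]
    - [[0, 0, 0], [0, 0, 0], 5.5]

```text
t: 17.0
eef_pos: [605.2, -90.0, 67.2]
tcp_rot: [-1.571, -0.003, 3.141]
ft_force: [-0.6, 0.4, -1.0]
opening: 0.644
```

```bash
python3 -c "
from h import *
to([605.2,-90,65])"
```

```text
t 17.0 P [605.2 -90.   67.2] need cm [0.   0.22 0.  ] turn [ 0.02 -0.05  0.16] F [-0.6  0.4 -1. ] op 61.2
```

apply_moves:
  increments:
    - [[0, 0.24, 0], [0, 0, 0], 5.5]
    - [[0, 0, 0], [0, 0, 0], 5.5]
    - [[0, 0, 0], [0, 0, 0], 8.5]
    - [[0, 0, 0], [0, 0, 0], 8.5]
    - [[0, 0, 0], [0, 0, 0], 8.5]

```text
t: 17.62
eef_pos: [605.5, -90.0, 65.2]
tcp_rot: [-1.571, -0.002, 3.141]
ft_force: [-0.4, -0.1, 0.5]
opening: 0.876
```

apply_moves:
  increments:
    - [[0, 0, 0], [0, 0, 0], 8.5]
    - [[0, -4, 0], [0, 0, 0], 8.5]
    - [[0, -5, 0], [0, 0, 0], 9.5]
    - [[4, 0, 0], [0, 0, 0], 9.5]
    - [[4, 0, 0], [0, 0, 0], 9.5]

```text
t: 18.25
eef_pos: [525.5, -90.1, 157.5]
tcp_rot: [-1.571, -0.001, 3.141]
ft_force: [1.2, 0.4, -0.2]
opening: 0.997
```

Run:
```python
from h import *
cam=wrist()
im=cam[0]["img"][:,:,::-1].copy()
for x,y,r,z in((605.2,-90,31,78),(646.3,-215.3,22,78)):
    cv2.polylines(im,[(pr(*cam,cyl(x,y,r,z,z)[:48])*16).astype(np.int32)],True,(255,0,255),1,cv2.LINE_AA,4)
cv2.imwrite("pics/w5.png",cv2.resize(im[:250],None,fx=1.5,fy=1.5))
to([460.2,173.4,80])
```

```text
t 18.3 P [521.3 -89.5 157.6] need cm [  6.08   7.79 -26.29] turn [ 0.03 -0.01  0.22] F [0.8 0.3 0.9] op 95.3
```

View pics/w5.png

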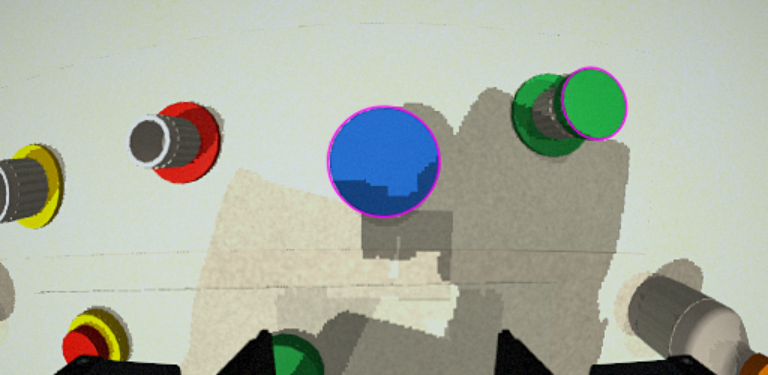

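The drawn outlines at the vessel positions match both lids, blue at (384,161) and green at (593,103). On to the red lid.

apply_moves:
  increments:
    - [[1.2, 0, -5], [0, 0, 0], 9.5]
    - [[1.2, 0, -5], [0, 0, 0], 9.5]
    - [[1.2, 0, -5], [0, 0, 0], 9.5]
    - [[1.2, 2, -5], [0, 0, 0], 9.5]
    - [[1.2, 4, -5], [0, 0, 0], 9.5]

```text
t: 18.92
eef_pos: [462.6, 162.1, 101.9]
tcp_rot: [-1.572, 0.005, 3.134]
ft_force: [1.1, -0.3, -1.1]
opening: 0.998
```

apply_moves:
  increments:
    - [[0, 0, 0], [0, 0, 0], 9.5]
    - [[0, 0, 0], [0, 0, 0], 9.5]
    - [[0, 0, 0], [0, 0, 0], 9.5]
    - [[0, 0, 0], [0, 0, 0], 9.5]
    - [[0, 0, 0], [0, 0, 0], 9.5]

```text
t: 19.55
eef_pos: [462.7, 162.3, 101.9]
tcp_rot: [-1.572, 0.005, 3.135]
ft_force: [-1.0, 0.2, -0.4]
opening: 0.996
```

Run:
```python
from h import *
cam=wrist()
to([460.2,173.4,21.5])
for o in("red","yellow"):a,x,q,h=OB[o];print(o,fit(cam,o,x,q,h))
for o in("red","yellow"):x,q,h=VE[o];print("ves",o,*fit(cam,o,x,q,h))
```

```text
t 19.6 P [462.7 162.3 101.9] need cm [ 0.29  8.04 -1.1 ] turn [ 0.06 -0.35 -0.29] F [ 0.2  0.1 -0.4] op 95.1
red (array([459.8, 173.3]), np.float64(0.921))
yellow (array([459.4, 171. ]), np.float64(0.696))
ves red [627.6  63.6] 0.937
ves yellow [608.  230.5] 0.929
```

apply_moves:
  increments:
    - [[0.28, 3, -1.1], [0, -0.35, -0.3], 9.5]
    - [[0, 2.5, 0], [0, 0, 0], 9.5]
    - [[0, 0, 0], [0, 0, 0], 9.5]
    - [[0, 0, 0], [0, 0, 0], 9.5]
    - [[0, 0, 0], [0, 0, 0], 9.5]

```text
t: 20.23
eef_pos: [461.8, 172.9, 48.2]
tcp_rot: [-1.573, 0.004, 3.14]
ft_force: [-0.7, -0.8, 0.3]
opening: 1.001
```

```bash
python3 -c "
from h import *
to([460.2,173.3,21.5])"
```

```text
t 20.23 P [461.8 172.9  48.2] need cm [ 0.17  2.66 -0.03] turn [ 0.11 -0.11 -0.22] F [-0.7 -0.8  0.3] op 95.2
```

apply_moves:
  increments:
    - [[0.17, 1.3, 0], [0.1, 0, -0.2], 9.5]
    - [[0, 1.1, 0], [0, 0, 0], 9.5]
    - [[0, 0, 0], [0, 0, 0], 9.5]
    - [[0, 0, 0], [0, 0, 0], 9.5]
    - [[0, 0, 0], [0, 0, 0], 9.5]

```text
t: 20.85
eef_pos: [460.4, 172.9, 23.3]
tcp_rot: [-1.571, 0.001, 3.14]
ft_force: [0.6, -0.6, 1.2]
opening: 0.997
```

```bash
python3 -c "
from h import *
to([460.2,173.3,21.5])"
```

```text
t 20.85 P [460.4 172.9  23.3] need cm [ 0.02  0.18 -0.04] turn [ 0.02 -0.11 -0.08] F [ 0.6 -0.6  1.2] op 94.8
```

apply_moves:
  increments:
    - [[0, 0.15, 0], [0, 0, 0], 9.5]
    - [[0, 0, 0], [0, 0, 0], 3.5]
    - [[0, 0, 0], [0, 0, 0], 3.5]
    - [[0, 0, 0], [0, 0, 0], 3.5]
    - [[0, 0, 0], [0, 0, 0], 3.5]

```text
t: 21.48
eef_pos: [460.6, 173.0, 22.1]
tcp_rot: [-1.571, 0.002, 3.14]
ft_force: [-0.2, 1.1, -1.0]
opening: 0.637
```

apply_moves:
  increments:
    - [[0, 0, 0], [0, 0, 0], 3.5]
    - [[0, 0, 0], [0, 0, 0], 3.5]
    - [[0, 0, 0], [0, 0, 0], 3.5]
    - [[0, 0, 0], [0, 0, 0], 3.5]
    - [[0, 0, 0], [0, 0, 0], 3.5]

```text
t: 22.1
eef_pos: [460.7, 173.0, 22.1]
tcp_rot: [-1.571, 0.002, 3.14]
ft_force: [0.4, -0.0, -0.5]
opening: 0.453
```

apply_moves:
  increments:
    - [[0, -2, 0], [0, 0, 0], 3.5]
    - [[0, -4, 0], [0, 0, 0], 3.5]
    - [[0, -3, 0], [0, 0, 0], 3.5]
    - [[-3, 0, 1.8], [0, 0, 0], 3.5]
    - [[-4, 0, 2.5], [0, 0, 0], 3.5]

```text
t: 22.72
eef_pos: [529.6, 130.2, 115.1]
tcp_rot: [-1.571, -0.0, -3.14]
ft_force: [-0.5, 0.1, -1.0]
opening: 0.453
```

apply_moves:
  increments:
    - [[-4, 0, 2.5], [0, 0, 0], 3.5]
    - [[-4, 0, 2.5], [0, 0, 0], 3.5]
    - [[0, 0, 0], [0, 0, 0], 3.5]
    - [[0, 0, 0], [0, 0, 0], 3.5]
    - [[0, 0, 0], [0, 0, 0], 3.5]

```text
t: 23.35
eef_pos: [612.4, 77.5, 114.3]
tcp_rot: [-1.571, -0.001, 3.142]
ft_force: [0.7, 0.1, -0.6]
opening: 0.455
```

Run:
```python
from h import *
cam=wrist()
to([627.6,64.6,65])
held("red",22,-3.8,cam)
x,q,h=VE["yellow"];print("ves",*fit(cam,"yellow",x,q,h))
print("ylid",fit(cam,"yellow",(460,171),(31,0,18)))
```

```text
t 23.4 P [612.3  77.5 114.3] need cm [-1.54  4.93  1.29] turn [0.   0.01 0.07] F [ 0.   0.5 -0.1] op 43.6
held red offset [ 0.2 -0.4] 0.832
ves [606.8 230.8] 0.932
ylid (array([464.2, 167.6]), np.float64(0.047))
```

apply_moves:
  increments:
    - [[-1.5, 1, 1.25], [0, 0, 0], 3.5]
    - [[0, 2, 0], [0, 0, 0], 3.5]
    - [[0, 0, 0], [0, 0, 0], 3.5]
    - [[0, 0, 0], [0, 0, 0], 3.5]
    - [[0, 0, 0], [0, 0, 0], 3.5]

```text
t: 24.02
eef_pos: [629.3, 64.3, 84.0]
tcp_rot: [-1.571, 0.001, -3.14]
ft_force: [-0.2, 0.1, -0.3]
opening: 0.457
```

```bash
python3 -c "
from h import *
to([627.9,64.8,64.1])"
```

```text
t 24.02 P [629.3  64.3  84. ] need cm [ 0.14  1.99 -0.05] turn [-0.01  0.11 -0.04] F [-0.2  0.1 -0.3] op 43.4
```

apply_moves:
  increments:
    - [[0.14, 0.6, 0], [0, 0, 0], 3.5]
    - [[0, 0.6, 0], [0, 0, 0], 3.5]
    - [[0, 0.5, 0], [0, 0, 0], 3.5]
    - [[0, 0, 0], [0, 0, 0], 3.5]
    - [[0, 0, 0], [0, 0, 0], 3.5]

```text
t: 24.65
eef_pos: [628.0, 64.4, 66.5]
tcp_rot: [-1.571, 0.002, -3.139]
ft_force: [0.5, -0.5, -0.6]
opening: 0.457
```

```bash
python3 -c "
from h import *
to([627.9,64.8,64.1])"
```

```text
t 24.65 P [628.   64.4  66.5] need cm [ 0.01  0.24 -0.04] turn [-0.    0.13 -0.09] F [ 0.5 -0.5 -0.6] op 43.4
```

apply_moves:
  increments:
    - [[0, 0.24, 0], [0, 0, 0], 3.5]
    - [[0, 0, 0], [0, 0, 0], 3.5]
    - [[0, 0, 0], [0, 0, 0], 7]
    - [[0, 0, 0], [0, 0, 0], 7]
    - [[0, 0, 0], [0, 0, 0], 7]

```text
t: 25.28
eef_pos: [628.4, 64.4, 64.4]
tcp_rot: [-1.571, 0.003, -3.139]
ft_force: [-0.1, 0.2, -0.8]
opening: 0.701
```

apply_moves:
  increments:
    - [[0, 0, 0], [0, 0, 0], 7]
    - [[0, -4, 0], [0, 0, 0], 7]
    - [[0, -4, 0], [0, 0, 0], 9.5]
    - [[4, 0, -2.5], [0, 0, 0], 9.5]
    - [[4, 0, -2.5], [0, 0, 0], 9.5]

```text
t: 25.9
eef_pos: [548.0, 113.9, 146.0]
tcp_rot: [-1.571, 0.003, 3.141]
ft_force: [1.7, -0.9, 0.5]
opening: 0.974
```

apply_moves:
  increments:
    - [[4, 0, -2.5], [0, 0, 0], 9.5]
    - [[3, 4, -2.5], [0, 0, 0], 9.5]
    - [[0, 3, 0], [0, 0, 0], 9.5]
    - [[0, 0, 0], [0, 0, 0], 9.5]
    - [[0, 0, 0], [0, 0, 0], 9.5]

```text
t: 26.52
eef_pos: [475.0, 166.8, 77.0]
tcp_rot: [-1.572, 0.007, -3.14]
ft_force: [-0.6, -0.0, 1.2]
opening: 0.995
```

Run:
```python
from h import *
cam=wrist()
im=cam[0]["img"][:,:,::-1].copy()
for x,y,r,z in((605.2,-90,31,78),(627.7,64.7,22,78)):
    cv2.polylines(im,[(pr(*cam,cyl(x,y,r,z,z)[:48])*16).astype(np.int32)],True,(255,0,255),1,cv2.LINE_AA,4)
cv2.imwrite("pics/w6.png",cv2.resize(im[:250],None,fx=1.5,fy=1.5))
to([460,171.3,4.5])
print("ylid",fit(cam,"yellow",(460,171),(31,0,18)))
```

```text
t 26.57 P [475.1 166.8  77.1] need cm [ 1.56  7.25 -0.45] turn [ 0.06  0.07 -0.42] F [ 0.1 -0.  -0.1] op 94.9
ylid (array([460. , 170.9]), np.float64(0.963))
```

View pics/w6.png

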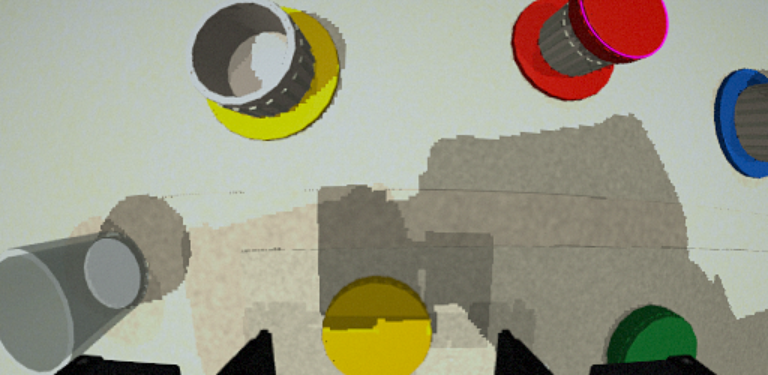

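The red lid matches its outline at (622,25), and the yellow lid is clear at (376,330). Descending on it.

apply_moves:
  increments:
    - [[1.55, 2.5, -0.43], [0, 0, -0.4], 9.5]
    - [[0, 2.5, 0], [0, 0, 0], 9.5]
    - [[0, 0, 0], [0, 0, 0], 9.5]
    - [[0, 0, 0], [0, 0, 0], 9.5]
    - [[0, 0, 0], [0, 0, 0], 9.5]

```text
t: 27.2
eef_pos: [463.7, 170.8, 31.2]
tcp_rot: [-1.574, 0.009, 3.14]
ft_force: [0.5, 0.4, -0.5]
opening: 0.999
```

```bash
python3 -c "
from h import *
to([460.1,171,4.5])"
```

```text
t 27.2 P [463.7 170.8  31.2] need cm [ 0.38  2.67 -0.01] turn [ 0.18 -0.07 -0.53] F [ 0.5  0.4 -0.5] op 95.0
```

apply_moves:
  increments:
    - [[0.38, 1.2, 0], [0.15, 0, -0.5], 9.5]
    - [[0, 1.1, 0], [0, 0, 0], 9.5]
    - [[0, 0, 0], [0, 0, 0], 9.5]
    - [[0, 0, 0], [0, 0, 0], 9.5]
    - [[0, 0, 0], [0, 0, 0], 9.5]

```text
t: 27.82
eef_pos: [460.1, 170.9, 7.3]
tcp_rot: [-1.571, 0.001, 3.14]
ft_force: [1.1, -0.1, 0.6]
opening: 0.999
```

```bash
python3 -c "
from h import *
to([460.1,171,4.5])"
```

```text
t 27.82 P [460.1 170.9   7.3] need cm [-0.    0.28 -0.01] turn [ 0.03 -0.08 -0.04] F [ 1.1 -0.1  0.6] op 95.0
```

apply_moves:
  increments:
    - [[0, 0.25, 0], [0, 0, 0], 9.5]
    - [[0, 0, 0], [0, 0, 0], 9.5]
    - [[0, 0, 0], [0, 0, 0], 5.5]
    - [[0, 0, 0], [0, 0, 0], 5.5]
    - [[0, 0, 0], [0, 0, 0], 5.5]

```text
t: 28.45
eef_pos: [460.3, 170.9, 5.0]
tcp_rot: [-1.572, 0.002, 3.14]
ft_force: [0.4, -0.6, -0.1]
opening: 0.74
```

apply_moves:
  increments:
    - [[0, 0, 0], [0, 0, 0], 5.5]
    - [[0, 0, 0], [0, 0, 0], 5.5]
    - [[0, 0, 0], [0, 0, 0], 5.5]
    - [[0, 0, 0], [0, 0, 0], 5.5]
    - [[0, 0, 0], [0, 0, 0], 5.5]

```text
t: 29.08
eef_pos: [460.3, 170.9, 5.0]
tcp_rot: [-1.572, 0.002, 3.14]
ft_force: [-0.3, 0.4, -0.8]
opening: 0.645
```

apply_moves:
  increments:
    - [[0, -2, 0], [0, 0, 0], 5.5]
    - [[0, -4, 0], [0, 0, 0], 5.5]
    - [[0, -5, 0], [0, 0, 0], 5.5]
    - [[-3.5, 0, -1.5], [0, 0, 0], 5.5]
    - [[-3.5, 0, -1.5], [0, 0, 0], 5.5]

```text
t: 29.7
eef_pos: [529.8, 200.7, 118.9]
tcp_rot: [-1.571, -0.001, 3.14]
ft_force: [0.4, -0.3, -1.0]
opening: 0.646
```

apply_moves:
  increments:
    - [[-3, 0, -1.2], [0, 0, 0], 5.5]
    - [[-3, 0, -1.2], [0, 0, 0], 5.5]
    - [[0, 0, 0], [0, 0, 0], 5.5]
    - [[0, 0, 0], [0, 0, 0], 5.5]
    - [[0, 0, 0], [0, 0, 0], 5.5]

```text
t: 30.32
eef_pos: [591.2, 225.4, 118.0]
tcp_rot: [-1.571, -0.002, 3.14]
ft_force: [-0.6, -0.9, -0.8]
opening: 0.642
```

Run:
```python
from h import *
cam=wrist()
to([608.1,231,65])
held("yellow",31,-4.9,cam)
```

```text
t 30.38 P [591.2 225.4 118. ] need cm [-1.7   5.3  -0.56] turn [-0.01 -0.09  0.13] F [ 0.4  0.3 -1.9] op 61.7
held yellow offset [ 0.1 -0.5] 0.801
```

apply_moves:
  increments:
    - [[-1.65, 1, -0.55], [0, 0, 0], 5.5]
    - [[0, 2.3, 0], [0, 0, 0], 5.5]
    - [[0, 0, 0], [0, 0, 0], 5.5]
    - [[0, 0, 0], [0, 0, 0], 5.5]
    - [[0, 0, 0], [0, 0, 0], 5.5]

```text
t: 31.0
eef_pos: [610.3, 231.5, 84.8]
tcp_rot: [-1.571, -0.0, 3.14]
ft_force: [-0.1, 0.6, -0.6]
opening: 0.647
```

```bash
python3 -c "
from h import *
to([608.1,231,65])"
```

```text
t 31.0 P [610.3 231.5  84.8] need cm [0.22 1.98 0.05] turn [ 0.03 -0.11  0.  ] F [-0.1  0.6 -0.6] op 61.5
```

apply_moves:
  increments:
    - [[0.22, 0.6, 0.05], [0, 0, 0], 5.5]
    - [[0, 0.6, 0], [0, 0, 0], 5.5]
    - [[0, 0.5, 0], [0, 0, 0], 5.5]
    - [[0, 0, 0], [0, 0, 0], 5.5]
    - [[0, 0, 0], [0, 0, 0], 5.5]

```text
t: 31.62
eef_pos: [608.2, 231.1, 67.5]
tcp_rot: [-1.572, 0.001, 3.14]
ft_force: [-0.3, 0.2, -1.5]
opening: 0.648
```

```bash
python3 -c "
from h import *
to([608.1,231,65])"
```

```text
t 31.62 P [608.2 231.1  67.5] need cm [0.01 0.25 0.01] turn [ 0.04 -0.11 -0.06] F [-0.3  0.2 -1.5] op 61.6
```

apply_moves:
  increments:
    - [[0, 0.25, 0], [0, 0, 0], 5.5]
    - [[0, 0, 0], [0, 0, 0], 5.5]
    - [[0, 0, 0], [0, 0, 0], 8.5]
    - [[0, 0, 0], [0, 0, 0], 8.5]
    - [[0, 0, 0], [0, 0, 0], 8.5]

```text
t: 32.25
eef_pos: [608.5, 231.2, 65.4]
tcp_rot: [-1.572, 0.002, 3.14]
ft_force: [-0.5, -0.1, -0.6]
opening: 0.875
```

apply_moves:
  increments:
    - [[0, 0, 0], [0, 0, 0], 8.5]
    - [[0, -4, 0], [0, 0, 0], 8.5]
    - [[0, -6, 0], [0, 0, 0], 9.5]
    - [[5, -5, 4], [0, 0, 0], 9.5]
    - [[5, -3, 5], [0, 0, 0], 9.5]

```text
t: 32.88
eef_pos: [528.1, 159.4, 229.6]
tcp_rot: [-1.571, -0.001, -3.141]
ft_force: [0.2, -0.7, -0.3]
opening: 0.997
```

apply_moves:
  increments:
    - [[2, 0, 5], [0, 0, 0], 9.5]
    - [[0, 0, 5], [0, 0, 0], 9.5]
    - [[0, 0, 0], [0, 0, 0], 9.5]
    - [[0, 0, 0], [0, 0, 0], 9.5]
    - [[0, 0, 0], [0, 0, 0], 9.5]

```text
t: 33.5
eef_pos: [505.7, 56.4, 233.2]
tcp_rot: [-1.571, 0.005, 3.141]
ft_force: [-0.3, 0.4, -0.4]
opening: 0.995
```

Run:
```python
from h import *
L=((605.2,-90,31,78),(627.7,64.7,22,78),(608.1,231,31,78),(646.3,-215.3,22,78))
for n,cam in(("wrist",wrist()),("side",stat("side"))):
    im=cv2.resize(cam[0]["img"][:,:,::-1],None,fx=2,fy=2)
    for x,y,r,z in L:
        cv2.polylines(im,[(pr(*cam,cyl(x,y,r,z,z)[:48])*32+16).astype(np.int32)],True,(255,0,255),1,cv2.LINE_AA,4)
    im=im[:420,150:950] if n=="wrist" else im[230:560,200:700]
    cv2.imwrite(f"pics/end_{n}.png",cv2.resize(im,None,fx=.78,fy=.78) if n=="wrist" else im)
to([500,0,200])
```

```text
t 33.6 P [505.7  56.5 233.1] need cm [0.59 3.31 5.65] turn [ 0.01  0.01 -0.27] F [-0.1 -0.5  0.2] op 94.9
```

View pics/end_wrist.png

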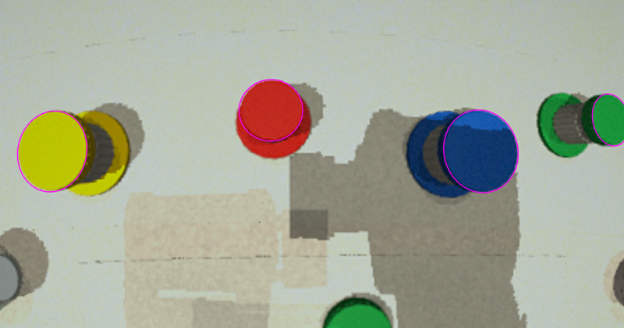

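View pics/end_side.png

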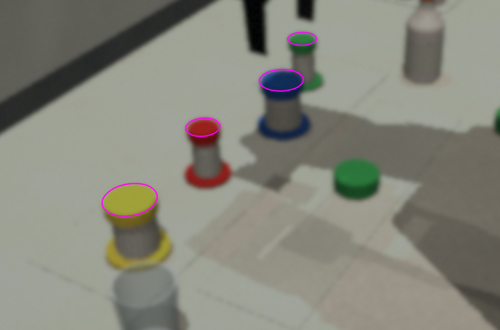

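All four lids match their outlines in both views. I'll do one last numeric check of the feet, ignoring pixels behind cup and lid, and hand in.

Run:
```python
from h import *
cam=wrist()
for o,(x,q,h) in VE.items():
    p=dict(cam[0]);im=p["img"].copy();lr=22 if q[0]==32 else 31
    # blank the lid out of the picture so that only the foot counts
    lx={"blue":(605.2,-90),"red":(627.7,64.7),"yellow":(608.1,231),"green":(646.3,-215.3)}[o]
    cv2.fillConvexPoly(im,cv2.convexHull(pr(*cam,cyl(*lx,lr+2,60,78)).astype(np.float32)).round().astype(np.int32),(128,128,128));p["img"]=im
    f=fit((p,)+cam[1:],o,x,q,h+[(lr+2,60,78)]);print(o,*f,"lid-foot",(np.array(lx)-f[0]).round(1))
print(env.job_done())
```

```text
green [ 645.5 -217.2] 0.888 lid-foot [0.8 1.9]
red [627.6  64.5] 0.896 lid-foot [0.1 0.2]
blue [604.2 -91.3] 0.897 lid-foot [1.  1.3]
yellow [607.7 230.8] 0.935 lid-foot [0.4 0.2]
the job is handed in; nothing more can be done
None
```

I took both stacks apart, put each of the four lids on the vessel of its own colour, and handed the job in at about 34 s on the robot's clock. I used the small green lid that lay on the blue one and left the two larger loose green discs alone.

- **Lids:** at the end, outlines drawn at the intended lid positions matched the wrist and side pictures for all four. The fitted vessel feet lie within about 2 mm of those positions, against the 8 mm allowed.
- **Flatness and height:** I judged these only from the outline match and the release height, not from a separate measurement.
- **Vessels:** they stand upright and have shifted by no more than about 2 mm. The worst reading is the green vessel's, which was at the edge of the picture.
- **Beaker and bottle:** they were never touched, but I did not measure them again.
- **What went wrong:** the first grasp of the green lid stopped about 10 mm too high. I opened the fingers, corrected the pose and gripped again without disturbing the stack.
- **Fits that disagreed:** some fits gave low values, mainly in the side camera or where a lid hid the vessel or the stack. I set those aside and used the wrist and top fits, which agreed to about 2 mm.

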